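# Prop out the leg of the honey-stall display board and hold it upright

## Robot

A 7-joint arm with a two-finger parallel gripper is mounted at the origin on the work surface. World frame = base frame: x ahead of the robot, y to its left, z up, the work surface at z = 0. Lengths are in m, angles in rad, forces in N, time in s.
With the tool pointing down it reaches from about 0.425 to 0.925 m from the base axis. Payload 6.8 kg.
Tool frame: the origin (TCP) lies at the very end of the fingers, on their centre line; the grasp point (between the pads) lies 19 mm behind it; z points along the fingers, y is the line along which they close (so a half turn about z gives the same grasp; the last joint's range is limited). The gripper opens to 85 mm and grips with 20 to 120 N. Pads are 22 mm wide; open, the fingers measure 114 mm over their backs; the gripper's body (76 mm by 85 mm) begins 54 mm behind the grasp point. The pads swing forward as they close: fully open they stand 13 mm farther back than shut.
Start: joints at [1.052, 0.477, 0.022, 1.555, -0.011, 1.109, -0.083], TCP at [0.27, -0.619, 0.231] pointing down, gripper open.
Joint ranges: [-2.96, 2.96], [-0.34, 2.1], [-1.41, 1.46], [0.24, 2.44], [-1.37, 4.51], [0.17, 1.92], [-2.96, 2.96]. Speed limits (rad/s): [2.39, 2.39, 3.14, 3.14, 3.14, 3.14, 3.14].

## Interface

Orientations are given as a unit quaternion [w, x, y, z].
In Python, from station import bot gives the robot as it stands.
- The arm moves only by the shell command python3 nudge.py 'ROWS' [FORCE]. ROWS is a JSON list of rows, 1 to 20 of them, each of 5 numbers: dx, dy, dz in shares of the most that a row can go, 1 being 50 mm, then a turn about the tool's z in units of 0.2 rad, then the opening from 0.0 (shut) to 1.0 (fully open); each row shifts and turns the commanded pose from where the row before left it, along the tool's axes as they then stand; what a row does not reach is not made up. A row lasts 1/10 s, in which the tool goes at most 0.05 m and 0.15 rad, less where a joint would pass 70% of its speed; a pose out of reach is approached as far as the arm can. The fingers move at their own pace and stop on an object; FORCE is the grip in N (left out, the last holds). Time passes only in rows, so rows that do not move let the fingers close. It prints the time, the measured TCP pose, the force, the opening and the grip force at its end. Input that does not fit is refused with a message, and nothing moves.
- bot.get_obs(): the state, without advancing time (a new reading comes with each control period).
- bot.read_camera(name): name is "side" or "top"; returns the picture (480x640x3 uint8, blue, green, red); there is no depth.
- bot.camera_info(name): a dict with "vertical_fov" (degrees; the focal length in pixels is half the picture's height over the tangent of half this angle, whatever the lens; pixels are square), "cx", "cy" (the principal point, pixels), "k1" (the pictures are not rectified: a ray, as slopes to the right and down, at radius r is drawn at 1 + k1 r^2 times it, then the intrinsics apply), "view" (4x4, takes a point from world to camera coordinates). Camera axes: x right, y up, looking along -z (the intrinsics and any distortion apply to the point x, -y, -z); pixel columns grow to the right and rows downward; lengths in m; the calibration is good to about 2 mm. A picture is of the moment at which its call begins. camera_info takes no time and is no camera call.
- bot.hand_in(): hands the job in; it is judged then, once.
The state is a dict: "t": time; "q": joint angles; "joint_vel": joint speeds; "joint_torque": joint torques, N m; "eef_pos": TCP position; "tool_rot": TCP orientation; "contact_force": force on the tool from outside, world axes, zero at the start; "torque": the same for the moment, N m; "gripper_width": opening from 0.0 (shut) to 1.0 (fully open); "grasp_force": force on a finger pad.
Only numpy, scipy, OpenCV 4.12 (cv2) and the standard library are available. Lean on these libraries where they do the work, as an engineer would, in place of code of your own. Each camera call takes 0.05 s, during which the arm holds its last target. There are 200 camera calls.

## Task

Set up the beeswax display board: put the blue jar lid, rim up, flat into the round recess of the stand's base board and let go of it, then flip the red prop leg over its dead point until it has swung fully out and down against its stop. Then take the board by its brown top rail, bring it upright so that the leg's foot stands inside the lid, and finish while still holding the board upright by that rail, because it tips back if released; leave the red lid, the honey jars and the wax candles where they are.

Things in the scene. Friction and masses are not known exactly. Their poses are not given: they have to be found in the camera images.
- base: Plywood base board of the display stand, fixed to the table, 240 (x) x 300 (y) x 18 mm high. Origin: centre of its underside. x: along the hinge line of the display board; y: towards the side with the recess; z up. The hinge line runs along x through y = 0, 25 mm above the table. A black rubber rest stands on its -y side.
- frame (a joint): Tipping of the display board about the base's x axis (rad): 0 = upright; positive = leaning to base -y; starts on its rest at 0.44 (its limit) and always falls back there (0.4 N at the top rail when upright, up to 3 N when leaning). About 0.9 kg. Its other limit is -0.06.
- top_rail (a point): Centre of the brown top rail of the board, to hold it by: 150 (x, along base x) x 18 (y, thickness) x 28 mm high; turns with the board. The centre is 226 mm from the hinge line, at base x = -25; z: up along the board. Board below it: 150 x 18 mm, with gold wax plaques 33 mm proud of its middle plane on the -y face, 72 to 183 mm from the hinge.
- leg (a joint): Red prop leg against the board (rad): 0 = stowed, parallel to it, pointing up past its top; grows as the tip goes over the top to base +y; 2.53 = fully out at its stop, 35 degrees from the board. Dead point: the leg pointing straight up (0.44 with the board on its rest); short of it the leg falls back to 0, past it its own weight carries it to 2.53.
- leg_pivot (a point): The leg's pivot: base x = +80 mm, in the board's plane, 130 mm from the hinge line. The leg swings in the plane base x = 80 mm, 30 mm clear of the board's side (leg axis to board); a steel axle 16 mm thick joins them.
- leg_foot (a point): Centre of the round rubber foot (ball of 16 mm diameter) at the free end of the leg, a red round bar 14 mm thick; 159 mm from the pivot. Stowed with the board on its rest, it is about 286 mm above the table.
- recess (a point): Centre of the floor of the round recess in the base board, at base x = +80, y = +91 mm, 12 mm above the table; 58 mm in diameter, 6 mm deep, dark brown floor. Axes as the base.
- blue_lid: Blue jar lid, 54 mm outside diameter, 16 mm high, wall and floor 3 mm, about 30 g, loose on the table, lying rim up (open side up). Origin: centre of its underside; its z points to the open side.
- red_lid: Red jar lid of the same size, lying rim down; leave alone. Origin: centre of its underside as it lies.
- jar_a: Honey jar, 68 mm diameter, 95 mm high, standing; leave alone. Origin: centre of the underside.
- jar_b: Honey jar, as jar_a.
- jar_c: Honey jar, as jar_a.
- candle_a: Brown beeswax candle, 52 mm across, 85 mm high, standing; leave alone. Origin: centre of the underside.
- candle_b: Brown beeswax candle, 60 mm across, 75 mm high, standing; leave alone. Origin: centre of the underside.

How it is judged:
By the outcome, as a careful person would: the job done as asked, in the order asked, and still so for the second after the job is handed in, while the arm keeps its last pose, push and grip.
It also fails if it takes over 69 s, if anything falls off the work surface, if the arm or the gripper's body presses on something with over 40 N, if the wrist force passes 120 N, or if a joint passes its speed limit or range.

## Working session

There is one attempt and no reset: what is moved stays moved. The work goes in short steps, Python scripts to look and compute and a shell command to move; the robot and the scene stay as the last step left them, time stands still between calls to the robot, and variables do not carry over. Pictures are saved under pics/ and viewed, at most 10 in all, crops included, and the job is handed in when it is done.

```bash
ls; mkdir -p pics; python3 - <<'E'
from station import bot
import cv2
for n in("side","top"):
    cv2.imwrite(f"pics/{n}0.png",bot.read_camera(n)); c=bot.camera_info(n); print(n,c)
print(bot.get_obs())
E
```

```text
nudge.py
pics
station.py
side {'vertical_fov': 52.384367589002245, 'cx': 328.0342405372778, 'cy': 238.08725242695436, 'k1': -0.004385105522594129, 'view': array([[-0.78894778, -0.6140785 , -0.02165628,  0.43749886],
       [ 0.41911619, -0.56357094,  0.7118493 , -0.38221295],
       [-0.4493362 ,  0.55253543,  0.70199828, -1.0409475 ],
       [ 0.        ,  0.        ,  0.        ,  1.        ]])}
top {'vertical_fov': 44.99171631226649, 'cx': 330.51504366604155, 'cy': 236.1806382046302, 'k1': -0.1915764979782123, 'view': array([[-0.03201556, -0.99948593, -0.00169689,  0.01671193],
       [ 0.97663313, -0.03164444,  0.21257084, -0.57670308],
       [-0.21251526,  0.00514833,  0.97714419, -1.37537011],
       [ 0.        ,  0.        ,  0.        ,  1.        ]])}
{'t': 0.1, 'q': array([ 1.05189901,  0.47775968,  0.02235978,  1.55630857, -0.01146715,
        1.10928184, -0.08310585]), 'joint_vel': array([-4.45247024e-04,  1.83655358e-04,  3.91068635e-04, -2.99348778e-03,
       -1.39522497e-03,  2.34198037e-04,  3.35107144e-05]), 'joint_torque': array([ 4.09470202e-03, -5.97765541e+01,  1.61426090e+00, -2.81954616e+01,
        1.29200183e-02,  5.06693163e-03,  2.48105016e-05]), 'eef_pos': array([ 0.26932588, -0.61838874,  0.23041353]), 'tool_rot': array([-7.77828284e-04,  9.78977993e-01,  2.03964276e-01, -2.41847126e-04]), 'contact_force': array([-1.44441624,  0.28632671, -0.18167526]), 'torque': array([-0.04128619,  0.03132915, -0.04423922]), 'grasp_force': 0.0, 'gripper_width': 1.0004243045955095}
```

View pics/top0.png

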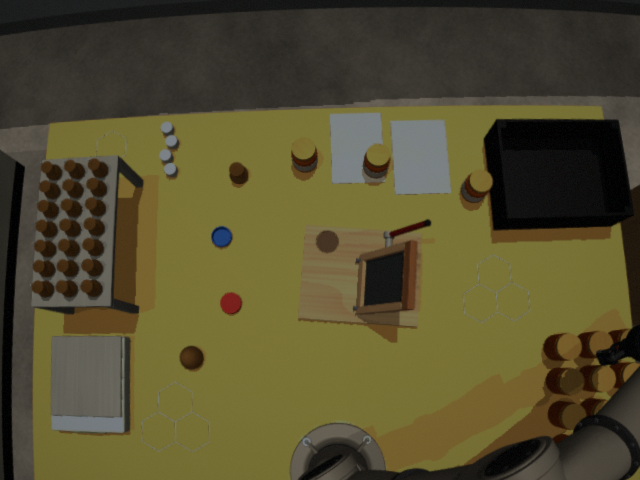

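View pics/side0.png

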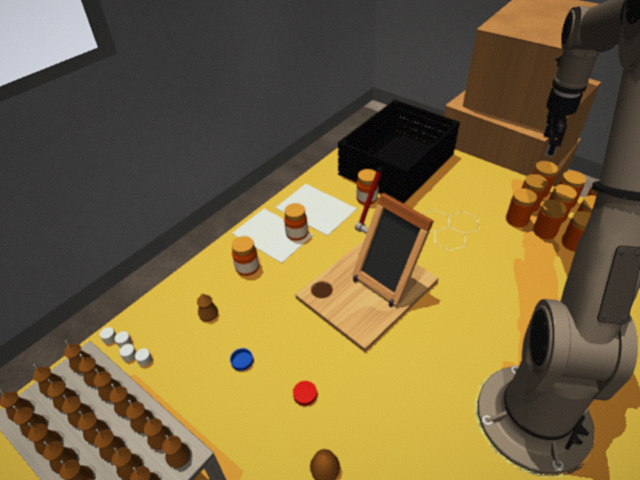

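The top view shows the blue lid at (222,237), recess (327,241), red lid (231,303), leg from (388,237) to foot (429,223), and rail around (410,275). Base x ≈ world x, y ≈ world y. Next I measure these.

```bash
cat > h.py <<'E'
import numpy as np, cv2
from station import bot
from scipy.spatial.transform import Rotation as R
def K(n):
    c=bot.camera_info(n); f=240/np.tan(np.radians(c["vertical_fov"])/2)
    return np.array([[f,0,c["cx"]],[0,f,c["cy"]],[0,0,1]]),np.array([c["k1"],0,0,0,0.]),c["view"]
def ray(n,px):
    k,d,V=K(n); u,v=cv2.undistortPoints(np.array([[px]],float),k,d)[0,0]
    return -V[:3,:3].T@V[:3,3], V[:3,:3].T@np.array([u,-v,-1])
def onz(n,px,z): o,d=ray(n,px); return o+d*(z-o[2])/d[2]
def proj(n,p):
    k,d,V=K(n); c=(V[:3,:3]@np.atleast_2d(p).T).T+V[:3,3]
    return cv2.projectPoints(c*[1,-1,-1],np.zeros(3),np.zeros(3),k,d)[0][:,0]
def tri(a,b):
    (o1,d1),(o2,d2)=ray("top",a),ray("side",b)
    s=np.linalg.lstsq(np.c_[d1,-d2],o2-o1,rcond=None)[0]; p,q=o1+d1*s[0],o2+d2*s[1]
    return (p+q)/2,np.linalg.norm(p-q)
def blobs(img,lo,hi,box,amin=20):
    x0,y0,x1,y1=box; m=cv2.inRange(cv2.cvtColor(img,cv2.COLOR_BGR2HSV),lo,hi); w=np.zeros_like(m); w[y0:y1,x0:x1]=m[y0:y1,x0:x1]
    return sorted([c for c in cv2.findContours(w,0,2)[0] if cv2.contourArea(c)>amin],key=cv2.contourArea)[::-1]
def tool():
    o=bot.get_obs(); q=o["tool_rot"]; return o,o["eef_pos"],R.from_quat(np.r_[q[1:],q[0]])
E
python3 - <<'E'
from h import *
T,S=cv2.imread("pics/top0.png"),cv2.imread("pics/side0.png")
for n,I,b in(("top",T,(200,215,245,260)),("side",S,(220,340,262,378))):
    c=blobs(I,(100,100,40),(130,255,255),b)[0]; e=cv2.fitEllipse(c); print(n,"blue",e,onz(n,e[0],.014))
for n,I,b,in(("top",T,(312,226,345,256)),("side",S,(306,276,338,302))):
    for c in blobs(I,(0,0,0),(180,255,115),b)[:2]: e=cv2.fitEllipse(c); print(n,"recess",e,onz(n,e[0],.014))
cv2.imwrite("pics/crop.png",np.hstack([cv2.resize(T[205:335,290:440],None,fx=2.6,fy=2.6,interpolation=2),cv2.resize(S[160:355,290:445],None,fx=2.6,fy=1.733,interpolation=2)])[:600])
E
```

```text
top blue ((221.03590393066406, 236.1640625), (19.110122680664062, 19.438440322875977), 75.08847045898438) [0.59659006 0.2806086  0.014     ]
side blue ((241.2633514404297, 359.0750732421875), (20.206287384033203, 21.854703903198242), 51.05314636230469) [0.59196196 0.28207092 0.014     ]
top recess ((326.79534912109375, 241.09408569335938), (23.466432571411133, 23.835433959960938), 144.68740844726562) [0.5748257  0.00781281 0.014     ]
side recess ((321.3409118652344, 289.41851806640625), (14.896180152893066, 19.897348403930664), 87.16476440429688) [0.57246089 0.00519373 0.014     ]
```

View pics/crop.png

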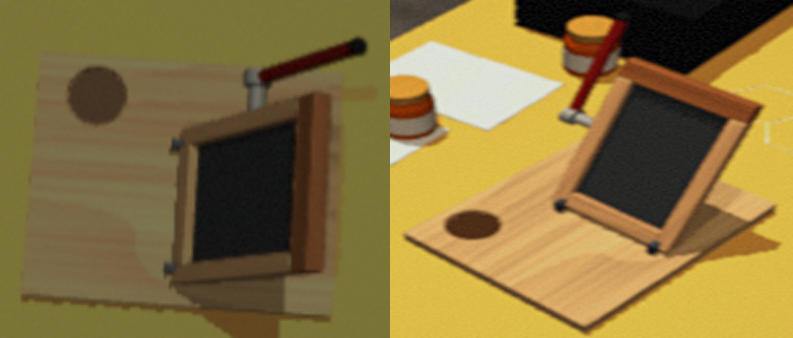

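The crop shows the base corners at full-image top pixels ≈(305.4,226.2), (298.5,319.2), (416.2,327.3), the leg's foot at ≈(427,223), and the axle at (387,236).

```bash
python3 - <<'E'
from h import *
A=[onz("top",p,.018)[:2] for p in((305.4,226.2),(298.5,319.2),(416.2,327.3))]
B=[onz("side",p,.018)[:2] for p in((295.8,296.8),(365.8,349.3),(438.1,280))]
for P in(A,B):
    P=np.array(P); c=(P[0]+P[2])/2; ex=P[0]-P[1]; ey=P[1]-P[2]
    print("ctr",c,np.linalg.norm(ex),np.linalg.norm(ey),"yaw",np.arctan2(ex[1],ex[0]),np.arctan2(-ey[0],ey[1]))
    y=(np.arctan2(ex[1],ex[0])*.24+.3*np.arctan2(-ey[0],ey[1]))/.54
    c_,s_=np.cos(y),np.sin(y); print("rec",c+np.array([c_*.08-s_*.091,s_*.08+c_*.091]))
print("foot",tri((427.5,222.5),(290+(622-390)/2.6,160+24/1.733)))
print("reds",[onz("top",(231,303),.014)])
print([ (n,onz("top",p,z)) for n,p,z in(("candle",(238,172),.085),("jar",(377,153),.095),("jar1",(304,148),.095),("jar3",(480,180),.095))])
E
```

```text
ctr [ 0.48095512 -0.07337469] 0.2384397134304706 0.2942900426477431 yaw -0.09607166370010688 -0.10351813101746625
rec [0.56965751 0.00916551]
ctr [ 0.47511833 -0.06841498] 0.23517710857007715 0.2922145783284051 yaw -0.08600901044274313 -0.1078485518043563
rec [0.56364996 0.01430835]
foot (array([ 0.55201764, -0.20951976,  0.27148161]), np.float64(0.005422715251865565))
reds [array([0.42304088, 0.25440609, 0.014     ])]
[('candle', array([0.74489794, 0.22593404, 0.085     ])), ('jar', array([ 0.77982372, -0.12531102,  0.095     ])), ('jar1', array([0.79903454, 0.05776018, 0.095     ])), ('jar3', array([ 0.70193562, -0.38155261,  0.095     ]))]
```

The manual's scale: shifts go in shares of 50 mm and turns go in units of 0.2 rad. Converting my numbers, -0.05 m is -1, -0.035 m is -0.7, 0.13 rad is 0.65.

```bash
python3 nudge.py '[[0,0,-0.7,0.65,1],[0,0,-0.7,0.65,1],[0,0,-0.7,0.65,1],[0,0,-0.7,0.6,1],[0.5,-0.8,0,0,1],[0.5,-0.8,0,0,1],[0.5,-0.8,0,0,1],[0.5,-0.8,0,0,1],[0.4,-0.9,0,0,1],[0.4,-0.9,0,0,1],[0.4,-0.9,0,0,1],[0.4,-0.9,0,0,1],[0.4,-0.9,0,0,1],[0,-1,0,0,1],[0,-1,0,0,1],[0,-1,0,0,1],[0,-1,0,0,1],[0,-1,0,0,1]]'
cat > to.py <<'E'
from h import *
import sys
o,p,r=tool(); t=np.array([float(a) for a in sys.argv[1:4]])
print("p",p.round(4),"yaw",r.as_matrix()[:2,0].round(3),"tool delta",r.inv().apply(t-p).round(4),"F",o["contact_force"].round(1),"t",o["t"],"w",o["gripper_width"],"q",o["q"].round(2))
E
python3 to.py .5945 .281 .10
```

```text
t: 1.9
eef_pos: [0.5311, -0.0049, 0.3711]
tool_rot: [0.0, 0.999, -0.05, -0.0]
contact_force: [1.4, 0.5, -0.6]
gripper_width: 1.002
grasp_force: 0.0
p [ 0.5311 -0.0049  0.3711] yaw [ 0.995 -0.099] tool delta [ 0.0348 -0.2909  0.271 ] F [ 1.4  0.5 -0.6] t 1.9 w 1.0022483594346059 q [ 0.13  0.15 -0.27  1.69  0.04  1.31 -1.82]
```

Converted, -0.05 m is -1, -0.048 m is -0.96.

```bash
python3 nudge.py '[[0.12,-0.96,0,0,1],[0.12,-0.96,0,0,1],[0.12,-0.96,0,0,1],[0.12,-0.96,0.2,0,1],[0.12,-0.96,0.2,0,1],[0.1,-1,0.2,0,1],[0,0,0.96,0,1],[0,0,0.96,0,1],[0,0,0.96,0,1],[0,0,0.96,0,1],[0,0,0.8,0,1],[0,0,0,0,1]]'
python3 to.py .5945 .281 .005
python3 - <<'E'
from h import *
for n,b in(("top",(190,205,260,270)),("side",(205,325,275,390))):
    I=bot.read_camera(n); c=blobs(I,(100,100,40),(130,255,255),b); print(n,[(cv2.contourArea(x),cv2.minEnclosingCircle(x)) for x in c[:3]])
E
```

```text
t: 3.1
eef_pos: [0.5906, 0.2744, 0.103]
tool_rot: [0.003, 0.999, -0.049, -0.005]
contact_force: [-0.8, -0.7, 0.5]
gripper_width: 1.001
grasp_force: 0.0
p [0.5906 0.2744 0.103 ] yaw [ 0.995 -0.099] tool delta [ 0.0042 -0.0076  0.0979] F [-0.8 -0.7  0.5] t 3.1 w 1.001197126422033 q [-0.28  0.61 -0.36  1.69  0.25  0.9  -2.4 ]
top []
side [(334.5, ((241.6290283203125, 359.3709716796875), 11.15377140045166))]
```

Converted, 0.04 m is 0.8, 0.035 m is 0.7.

```bash
python3 nudge.py '[[0.08,-0.12,0,0,1],[0,0,0.8,0,1],[0,0,0.7,0,1],[0,0,0.3,0,1],[0,0,0.12,0,1],[0,0,0,0,1]]'; python3 to.py .5945 .281 .005
```

```text
t: 3.8
eef_pos: [0.6003, 0.2834, 0.0147]
tool_rot: [-0.0, 0.999, -0.05, 0.001]
contact_force: [0.5, 0.2, 0.5]
gripper_width: 0.996
grasp_force: 0.0
p [0.6003 0.2834 0.0147] yaw [ 0.995 -0.099] tool delta [-0.0056  0.003   0.0097] F [0.5 0.2 0.5] t 3.8 w 0.9956443263080872 q [-0.31  0.73 -0.32  1.71  0.31  0.76 -2.45]
```

Converted, -0.005 m is -0.1, 0.002 m is 0.04.

```bash
python3 nudge.py '[[-0.1,0.04,0,0,1],[0,0,0,0,1],[0,0,0,0,1]]' 20; python3 to.py .5945 .281 .005
```

```text
t: 4.1
eef_pos: [0.5947, 0.2816, 0.0149]
tool_rot: [-0.0, 0.999, -0.05, 0.001]
contact_force: [0.0, -0.0, -0.8]
gripper_width: 0.997
grasp_force: 0.0
p [0.5947 0.2816 0.0149] yaw [ 0.995 -0.099] tool delta [-0.0002  0.0006  0.0099] F [ 0.  -0.  -0.8] t 4.1 w 0.9966440931753058 q [-0.31  0.72 -0.32  1.72  0.31  0.75 -2.45]
```

Converted, 0.01 m is 0.2.

```bash
python3 nudge.py '[[0,0,0.2,0,0.9],[0,0,0,0,0.5],[0,0,0,0,0.5],[0,0,0,0,0.5],[0,0,0,0,0.5],[0,0,0,0,0.5],[0,0,0,0,0.5]]' 20; python3 to.py .5945 .281 .005;  python3 nudge.py '[[0,0,0,0,0.85],[0,0,0,0,0.85],[0,0,0,0,0.85],[0,0,0,-0.75,0.85],[0,0,0,-0.75,0.85],[0,0,0,-0.75,0.85],[0,0,0,-0.75,0.85],[0,0,0,-0.75,0.85],[0,0,0,-0.75,0.85],[0,0,0,-0.75,0.85],[0,0,0,-0.75,0.85],[0,0,0,-0.75,0.85],[0,0,0,-0.75,0.85],[0,0,0,0,0.5],[0,0,0,0,0.5],[0,0,0,0,0.5],[0,0,0,0,0.5],[0,0,0,0,0.5]]' 30;python3 to.py .5945 .281 .005
```

```text
t: 4.8
eef_pos: [0.5942, 0.2812, 0.0035]
tool_rot: [0.0, 0.999, -0.05, 0.0]
contact_force: [-0.6, -0.4, -0.4]
gripper_width: 0.623
grasp_force: 21.1
p [0.5942 0.2812 0.0035] yaw [ 0.995 -0.099] tool delta [ 0.0003  0.0002 -0.0015] F [-0.6 -0.4 -0.4] t 4.8 w 0.6231995124088943 q [-0.31  0.74 -0.31  1.72  0.32  0.73 -2.46]
t: 6.6
eef_pos: [0.5944, 0.2813, 0.0039]
tool_rot: [0.0, 0.765, 0.644, 0.0]
contact_force: [0.3, -0.1, 4.0]
gripper_width: 0.619
grasp_force: 31.5
p [0.5944 0.2813 0.0039] yaw [0.17  0.985] tool delta [-0.0003  0.0001 -0.0011] F [ 0.3 -0.1  4. ] t 6.6 w 0.6193509799786361 q [-0.08  0.82 -0.66  1.71  0.64  0.85 -1.2 ]
```

```bash
python3 - <<'E'
from h import *
out=[]
for n,b in(("top",(306,220,350,262)),("side",(296,268,346,310))):
    I=bot.read_camera(n); x0,y0,x1,y1=b; c=cv2.resize(I[y0:y1,x0:x1],None,fx=8,fy=8,interpolation=cv2.INTER_CUBIC); out.append(cv2.resize(c,(400,340)))
    g=cv2.cvtColor(c,cv2.COLOR_BGR2GRAY); t,m=cv2.threshold(g,0,255,cv2.THRESH_BINARY_INV+cv2.THRESH_OTSU)
    k=max(cv2.findContours(m,0,2)[0],key=cv2.contourArea); e=cv2.fitEllipse(k); M=cv2.moments(k)
    p=((M['m10']/M['m00']+.5)/8-.5+x0,(M['m01']/M['m00']+.5)/8-.5+y0)
    print(n,t,np.array(e[1])/8,p,[onz(n,p,z)[:2].round(4) for z in(.012,.015,.018)])
    print("lid centre proj",proj(n,[[.5943,.2813,.0],[.5943,.2813,.008],[.5943,.2813,.016]]).round(2))
cv2.imwrite("pics/rec.png",np.hstack(out))
E
```

```text
top 99.0 [24.27458191 31.4634037 ] (327.15597717866547, 242.4961590030153) [array([0.5715, 0.007 ]), array([0.5709, 0.007 ]), array([0.5703, 0.007 ])]
lid centre proj [[221.76 238.17]
 [221.19 237.53]
 [220.62 236.87]]
side 126.0 [16.8349781  21.88840866] (321.5302229412665, 289.6313075873436) [array([0.5727, 0.0042]), array([0.5711, 0.0061]), array([0.5695, 0.008 ])]
lid centre proj [[241.66 361.51]
 [241.17 359.69]
 [240.66 357.86]]
```

View pics/rec.png

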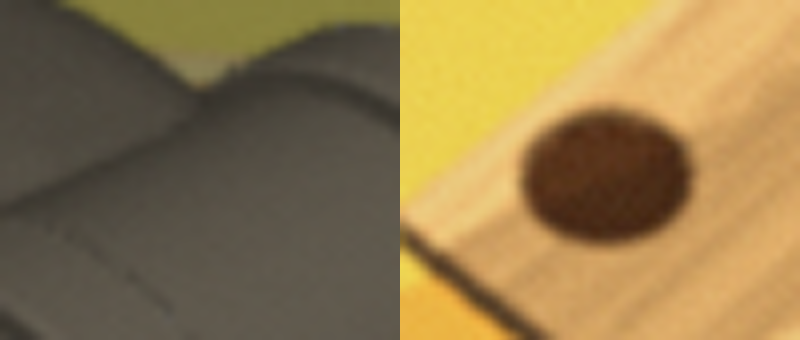

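```bash
python3 - <<'E'
from h import *
def cen(I,n,b):
    x0,y0,x1,y1=b; c=cv2.resize(I[y0:y1,x0:x1],None,fx=8,fy=8,interpolation=cv2.INTER_CUBIC)
    g=cv2.cvtColor(c,cv2.COLOR_BGR2GRAY); t,m=cv2.threshold(g,0,255,cv2.THRESH_BINARY_INV+cv2.THRESH_OTSU)
    k=max(cv2.findContours(m,0,2)[0],key=cv2.contourArea); M=cv2.moments(k); bb=np.array(cv2.boundingRect(k))/8
    p=((M['m10']/M['m00']+.5)/8-.5+x0,(M['m01']/M['m00']+.5)/8-.5+y0)
    a=np.linspace(0,6.283,100)
    for z in(.012,.018):
        q=onz(n,p,z); r=proj(n,q+.029*np.c_[np.cos(a),np.sin(a),0*a]); print(n,z,q.round(4),"bbox meas",bb[2:],"pred",np.ptp(r,axis=0),M['m00']/64,cv2.contourArea(r.astype(np.float32)))
    print(p)
cen(cv2.imread("pics/top0.png"),"top",(311,226,344,257))
cen(cv2.imread("pics/side0.png"),"side",(304,274,340,305))
E
```

```text
top 0.012 [0.5749 0.0075 0.012 ] bbox meas [23.    22.875] pred [22.61589348 22.14005058] 402.1484375 393.1708130133338
top 0.018 [0.5737 0.0075 0.018 ] bbox meas [23.    22.875] pred [22.70955011 22.23174648] 402.1484375 396.4343287346419
(326.90996155091466, 241.22024324105553)
side 0.012 [0.5733 0.0039 0.012 ] bbox meas [21.75 17.  ] pred [21.96298902 17.07605167] 283.5 294.31196785438806
side 0.018 [0.5701 0.0076 0.018 ] bbox meas [21.75 17.  ] pred [22.09555633 17.17915017] 283.5 297.87604965502396
(321.4283555629042, 289.44140050889183)
```

Converted, -0.045 m is -0.9, -0.04 m is -0.8.

```bash
python3 nudge.py '[[0,0,-0.6,0,0.5],[0,0,-0.8,0,0.5],[-0.4,0.02,-0.2,0,0.5],[-0.8,0.08,0,0,0.5],[-0.9,0.08,0,0,0.5],[-0.9,0.08,0,0,0.5],[-0.9,0.08,0,0,0.5],[-0.9,0.08,0,0,0.5],[-0.6,0.08,0,0,0.5],[0,0,0,0,0.5],[0,0,0,0,0.5]]'; python3 to.py .572 .007 .03
```

```text
t: 7.8
eef_pos: [0.573, 0.0104, 0.0833]
tool_rot: [-0.0, 0.765, 0.644, 0.0]
contact_force: [0.4, 1.2, -0.3]
gripper_width: 0.617
grasp_force: 31.8
p [0.573  0.0104 0.0833] yaw [0.171 0.985] tool delta [-0.0035 -0.0004  0.0533] F [ 0.4  1.2 -0.3] t 7.8 w 0.617174245007257 q [ 0.44  0.61 -0.75  1.88  0.54  0.86 -0.76]
```

Converted, 0.022 m is 0.44, 0.03 m is 0.6.

```bash
python3 nudge.py '[[-0.07,0,0.6,0,0.5],[0,0,0.44,0,0.5],[0,0,0,0,0.5],[0,0,0,0,0.5]]'; python3 to.py .572 .007 .016
python3 - <<'E'
from h import *
I=bot.read_camera("side"); cv2.imwrite("pics/s1.png",cv2.resize(I[245:335,260:380],None,fx=6,fy=6,interpolation=2))
E
```

```text
t: 8.2
eef_pos: [0.5726, 0.0095, 0.0318]
tool_rot: [-0.001, 0.764, 0.645, 0.0]
contact_force: [0.5, 0.1, -0.7]
gripper_width: 0.618
grasp_force: 31.7
p [0.5726 0.0095 0.0318] yaw [0.167 0.986] tool delta [-0.0025 -0.0001  0.0158] F [ 0.5  0.1 -0.7] t 8.2 w 0.6182304473804218 q [ 0.4   0.68 -0.69  1.91  0.61  0.78 -0.81]
```

View pics/s1.png

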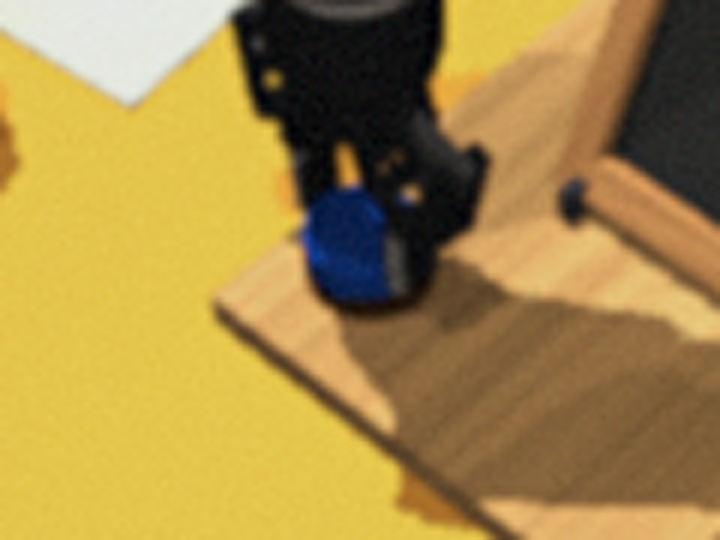

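Side crop: the lid is held directly over the recess, with dark floor showing just beneath it at about (365,300) in the crop. Lowering.

Converted, 0.006 m is 0.12, 0.005 m is 0.1.

```bash
python3 nudge.py '[[-0.04,0,0.12,0,0.5],[0,0,0.1,0,0.5],[0,0,0.08,0,0.5],[0,0,0,0,0.5],[0,0,0,0,0.5]]'; python3 to.py .572 .007 .016
```

```text
t: 8.75
eef_pos: [0.5719, 0.006, 0.0165]
tool_rot: [-0.0, 0.764, 0.645, 0.0]
contact_force: [-1.5, 1.9, -1.0]
gripper_width: 0.615
grasp_force: 33.0
p [0.5719 0.006  0.0165] yaw [0.169 0.986] tool delta [ 0.001  -0.0001  0.0005] F [-1.5  1.9 -1. ] t 8.75 w 0.6151556568471271 q [ 0.39  0.7  -0.68  1.92  0.63  0.75 -0.82]
```

Converted, -0.05 m is -1, -0.04 m is -0.8, 0.15 rad is 0.75.

```bash
python3 nudge.py '[[0,0,0,0,0.85],[0,0,0,0,0.85],[0,0,0,0,0.85],[0,0,-0.4,0,0.85],[0,0,-0.8,0,0.85],[0,0,-1,0,0.85],[0,0,-1,0.75,0.5],[0,0,-1,0.75,0],[0,0,-1,0.75,0],[0,0,-1,0.75,0],[0,0,-0.8,0.75,0],[0,0,0,0.75,0],[0,0,0,0.75,0],[0,0,0,0.75,0],[0,0,0,0.75,0],[0,0,0,0.75,0],[0,0,0,0,0]]'; python3 to.py .545 -.26 .39
python3 - <<'E'
from h import *
I=bot.read_camera("side"); cv2.imwrite("pics/s2.png",cv2.resize(I[245:335,260:380],None,fx=6,fy=6,interpolation=2))
E
```

```text
t: 10.45
eef_pos: [0.5721, 0.0054, 0.3667]
tool_rot: [0.0, 0.999, -0.05, 0.0]
contact_force: [-0.2, -0.9, 0.2]
gripper_width: -0.003
grasp_force: 0.0
p [0.5721 0.0054 0.3667] yaw [ 0.995 -0.1  ] tool delta [-0.0003  0.2668 -0.0232] F [-0.2 -0.9  0.2] t 10.45 w -0.0033293425698248773 q [ 0.38  0.27 -0.61  1.59  0.16  1.33 -1.93]
```

View pics/s2.png

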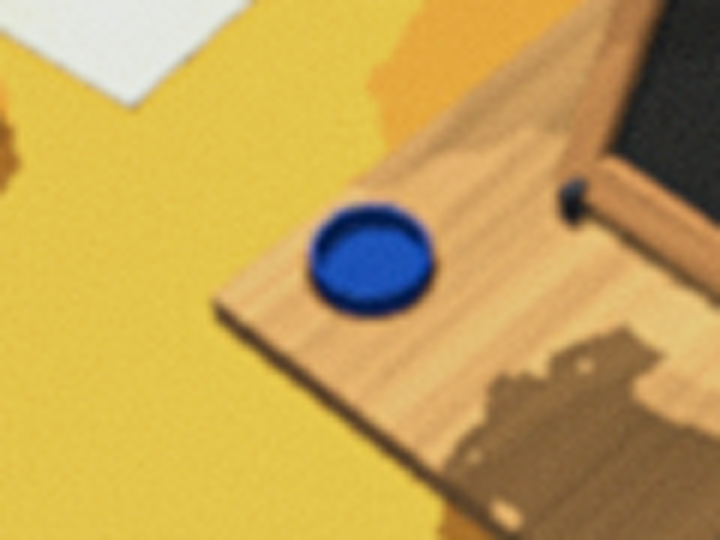

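The lid sits flat, rim up and centred in the recess at crop (371,260). Next, move behind the leg.

Converted, 0.02 m is 0.4, 0.045 m is 0.9.

```bash
python3 nudge.py '[[0,0.9,0,0,0],[0,0.9,0,0,0],[0,0.9,0,0,0],[0,0.9,0,0,0],[0,0.9,0,0,0],[0,0.84,0,0,0],[0,0,0,0,0],[0,0,0.8,0,0],[0,0,0.8,0,0],[0,0,0.4,0,0],[0,0,0,0,0],[0,0,0,0,0]]'; python3 to.py .546 -.253 .265
```

```text
t: 11.7
eef_pos: [0.5462, -0.26, 0.2672]
tool_rot: [-0.0, 0.999, -0.048, 0.0]
contact_force: [0.1, -0.3, 0.5]
gripper_width: -0.006
grasp_force: 0.0
p [ 0.5462 -0.26    0.2672] yaw [ 0.995 -0.097] tool delta [-0.0009 -0.007   0.0022] F [ 0.1 -0.3  0.5] t 11.7 w -0.006480832094873703 q [ 0.7   0.37 -0.47  1.66  0.18  1.15 -1.48]
```

```bash
python3 nudge.py '[[0,-0.3,0,0,0],[0,-0.3,0,0,0],[0,-0.3,0,0,0],[0,-0.3,0,0,0],[0,-0.3,0,0,0],[0,-0.3,0,0,0],[0,-0.3,0,0,0],[0,-0.3,0,0,0],[0,-0.24,0,0,0],[0,0,0,0,0],[0,0,0,0,0],[0,0,0,0,0],[0,0,0,0,0],[0,0,0,0,0]]'; python3 to.py .546 -.253 .265
python3 - <<'E'
from h import *
I=bot.read_camera("side"); cv2.imwrite("pics/s3.png",cv2.resize(I[130:350,230:470],None,fx=2.5,fy=2.5,interpolation=2))
E
```

```text
t: 13.1
eef_pos: [0.5587, -0.1296, 0.2664]
tool_rot: [0.0, 0.999, -0.05, -0.0]
contact_force: [0.2, -0.4, 0.6]
gripper_width: 0.004
grasp_force: 0.0
p [ 0.5587 -0.1296  0.2664] yaw [ 0.995 -0.1  ] tool delta [-0.0003  0.1241  0.0014] F [ 0.2 -0.4  0.6] t 13.1 w 0.003928520067052161 q [ 0.54  0.33 -0.53  1.73  0.18  1.13 -1.71]
```

View pics/s3.png

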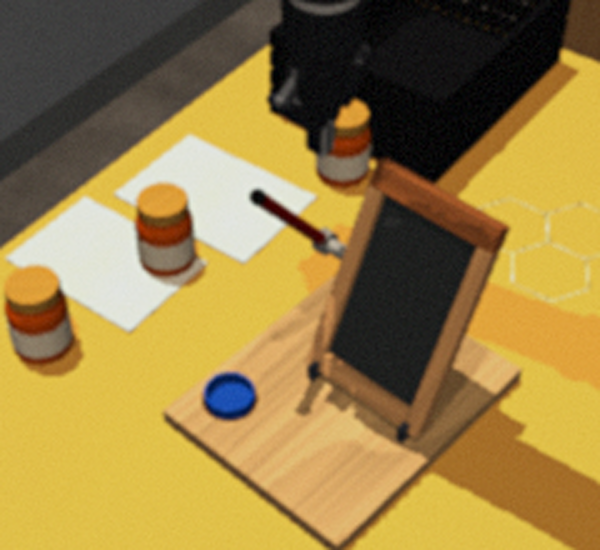

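The leg is past its dead point and swinging out to +y, with the foot at crop (258,196). Moving over the rail while it finishes.

```bash
python3 nudge.py '[[0,0,-0.8,0,0],[0,0,-0.8,0,0.3],[0,0,-0.4,0,0.5],[-0.7,0.34,0,0,0.5],[-0.7,0.34,0,0,0.5],[-0.7,0.34,0,0,0.5],[0,0,0,0,0.5],[0,0,0.6,0,0.5],[0,0,0,0,0.5],[0,0,0,0,0.5]]'; python3 to.py .4485 -.17 .214
python3 - <<'E'
from h import *
I=bot.read_camera("side"); cv2.imwrite("pics/s4.png",cv2.resize(I[130:350,230:470],None,fx=2.5,fy=2.5,interpolation=2))
cv2.imwrite("pics/t4.png",bot.read_camera("top"))
E
```

```text
t: 14.15
eef_pos: [0.4495, -0.1689, 0.3366]
tool_rot: [-0.0, 0.999, -0.049, -0.0]
contact_force: [0.9, -0.7, 0.6]
gripper_width: 0.498
grasp_force: 0.0
p [ 0.4495 -0.1689  0.3366] yaw [ 0.995 -0.098] tool delta [-0.0008  0.0013  0.1226] F [ 0.9 -0.7  0.6] t 14.15 w 0.49799240800082045 q [ 0.7   0.1  -0.51  1.84  0.05  1.22 -1.48]
```

View pics/s4.png

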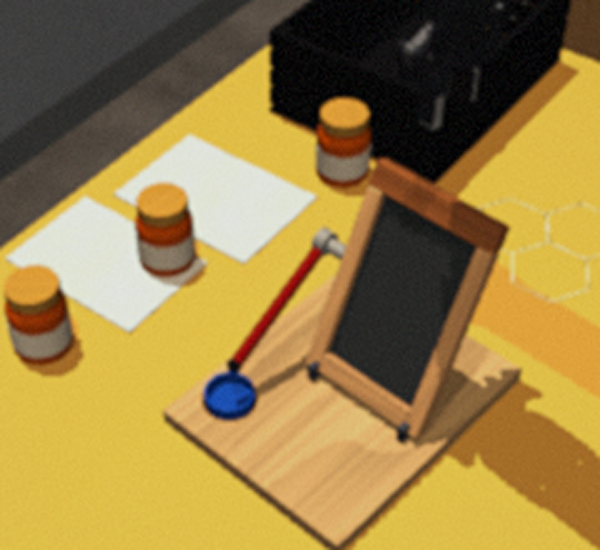

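The leg is fully out, with its foot at crop (234,367), just above and behind the lid. Checking the model's predictions against pixels before descending.

```bash
python3 - <<'E'
from h import *
Rb=R.from_euler("z",-.1).as_matrix(); c=np.array([.483,-.077,0])
def w(x,l,n,a=.44): # l along board, n toward +y
    return c+Rb@np.array([x,-l*np.sin(a)+n*np.cos(a),.025+l*np.cos(a)+n*np.sin(a)])
P=[w(.05,.240,-.009),w(-.10,.240,.009),w(.05,.212,.009),w(-.1,.212,.009),c+Rb@np.array([.08,.083,.064])]
p=proj("side",P); print(((p-[230,130])*2.5).round(0))
print(proj("top",P).round(1))
E
```

```text
[[384. 156.]
 [501. 227.]
 [365. 183.]
 [490. 253.]
 [233. 364.]]
[[418.5 241. ]
 [408.6 309.1]
 [404.6 241.8]
 [401.6 309.8]
 [330.8 238.4]]
```

```bash
python3 nudge.py '[[0,0,0.8,0,0.5],[0,0,0.6,0,0.5],[0,0,0,0,0.5],[0,0,0,0,0.5]]'; python3 to.py .4485 -.17 .214
```

```text
t: 14.65
eef_pos: [0.4501, -0.1692, 0.2677]
tool_rot: [-0.0, 0.999, -0.049, 0.0]
contact_force: [0.4, 0.3, 0.7]
gripper_width: 0.499
grasp_force: 0.0
p [ 0.4501 -0.1692  0.2677] yaw [ 0.995 -0.099] tool delta [-0.0015  0.001   0.0537] F [0.4 0.3 0.7] t 14.65 w 0.4989290776817864 q [ 0.69  0.16 -0.51  1.93  0.09  1.07 -1.52]
```

Converted, 0.02 m is 0.4, 0.01 m is 0.2.

```bash
python3 nudge.py '[[0,0,0.4,0,0.5],[0,0,0.2,0,0.5],[0,0,0,0,0.5]]'; python3 to.py .4485 -.17 .214; python3 nudge.py '[[0,0,0.24,0,0.5],[0,0,0.2,0,0.5],[0,0,0,0,0.5],[0,0,0,0,0.5]]'; python3 to.py .4485 -.17 .214
```

```text
t: 14.95
eef_pos: [0.4494, -0.1692, 0.2368]
tool_rot: [-0.0, 0.999, -0.05, -0.0]
contact_force: [-0.1, 0.4, 0.2]
gripper_width: 0.498
grasp_force: 0.0
p [ 0.4494 -0.1692  0.2368] yaw [ 0.995 -0.099] tool delta [-0.0008  0.0008  0.0228] F [-0.1  0.4  0.2] t 14.95 w 0.49770308554730136 q [ 0.68  0.19 -0.51  1.97  0.11  1.01 -1.54]
t: 15.35
eef_pos: [0.4492, -0.1692, 0.2144]
tool_rot: [-0.0, 0.999, -0.05, -0.0]
contact_force: [0.5, 0.3, 0.2]
gripper_width: 0.498
grasp_force: 0.0
p [ 0.4492 -0.1692  0.2144] yaw [ 0.995 -0.099] tool delta [-0.0006  0.0009  0.0004] F [0.5 0.3 0.2] t 15.35 w 0.4982154836840219 q [ 0.68  0.21 -0.5   2.    0.13  0.96 -1.56]
```

```bash
python3 nudge.py '[[0,-0.2,-0.08,0,0.5],[0,-0.2,-0.08,0,0.5],[0,-0.2,-0.06,0,0.5],[0,-0.2,-0.06,0,0.5],[0,-0.2,-0.06,0,0.5],[0,-0.2,-0.04,0,0.5],[0,-0.2,-0.04,0,0.5],[0,-0.2,-0.02,0,0.5],[0,-0.2,-0.02,0,0.5],[0,-0.1,0,0,0.5],[0,0,0,0,0.5],[0,0,0,0,0.5]]'; python3 to.py .4581 -.0745 .237
```

```text
t: 16.55
eef_pos: [0.4585, -0.0748, 0.2373]
tool_rot: [-0.0, 0.999, -0.05, -0.0]
contact_force: [-0.4, -1.8, -0.2]
gripper_width: 0.499
grasp_force: 0.4
p [ 0.4585 -0.0748  0.2373] yaw [ 0.995 -0.099] tool delta [-0.0005 -0.0003  0.0003] F [-0.4 -1.8 -0.2] t 16.55 w 0.499019727772647 q [ 0.55  0.17 -0.58  2.    0.11  1.   -1.75]
```

```bash
python3 nudge.py '[[0,0,0,0,0.4],[0,0,0,0,0.3],[0,0,0,0,0.25],[0,0,0,0,0.2],[0,0,0,0,0.1],[0,0,0,0,0.1],[0,0,0,0,0.1],[0,0,0,0,0.1]]' 40; python3 to.py .4581 -.0745 .237
python3 - <<'E'
from h import *
I=bot.read_camera("side"); cv2.imwrite("pics/s5.png",cv2.resize(I[130:350,230:470],None,fx=2.5,fy=2.5,interpolation=2))
E
```

```text
t: 17.35
eef_pos: [0.4587, -0.0745, 0.2376]
tool_rot: [-0.0, 0.999, -0.05, -0.0]
contact_force: [-1.5, 1.8, 2.8]
gripper_width: 0.198
grasp_force: 39.6
p [ 0.4587 -0.0745  0.2376] yaw [ 0.995 -0.099] tool delta [-0.0006  0.0001  0.0006] F [-1.5  1.8  2.8] t 17.35 w 0.19832926842883666 q [ 0.55  0.17 -0.58  2.    0.11  1.   -1.75]
```

View pics/s5.png

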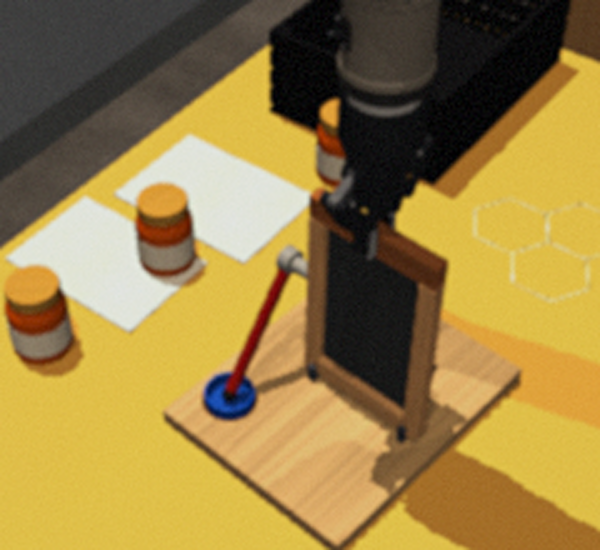

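The board is upright in the grip, with the foot inside the lid at crop (231,396). A few more millimetres will seat the foot on the lid's floor.

```bash
for i in 1; do python3 nudge.py '[[0,-0.04,0,0,0.1],[0,0,0,0,0.1],[0,0,0,0,0.1]]'|grep -E "eef|contact"; python3 nudge.py '[[0,-0.03,0,0,0.1],[0,0,0,0,0.1],[0,0,0,0,0.1]]'|grep -E "eef|contact"; python3 nudge.py '[[0,-0.03,0,0,0.1],[0,0,0,0,0.1],[0,0,0,0,0.1]]'|grep -E "eef|contact|grasp"; done
```

```text
eef_pos: [0.4588, -0.0731, 0.2376]
contact_force: [-2.2, -0.3, 4.0]
eef_pos: [0.459, -0.0719, 0.2376]
contact_force: [-2.9, -3.8, 4.9]
eef_pos: [0.4592, -0.0703, 0.2376]
contact_force: [-2.0, -4.0, 4.8]
grasp_force: 41.2
```

Converted, -0.0015 m is -0.03.

```bash
python3 nudge.py '[[0,-0.03,0,0,0.1],[0,0,0,0,0.1],[0,0,0,0,0.1]]'|grep -E "eef|contact|grasp"; python3 - <<'E'
from h import *
I=bot.read_camera("side"); cv2.imwrite("pics/s6.png",cv2.resize(I[225:315,260:380],None,fx=6,fy=6,interpolation=2))
E
```

```text
eef_pos: [0.4593, -0.0689, 0.2375]
contact_force: [-2.5, -4.9, 4.9]
grasp_force: 42.0
```

View pics/s6.png

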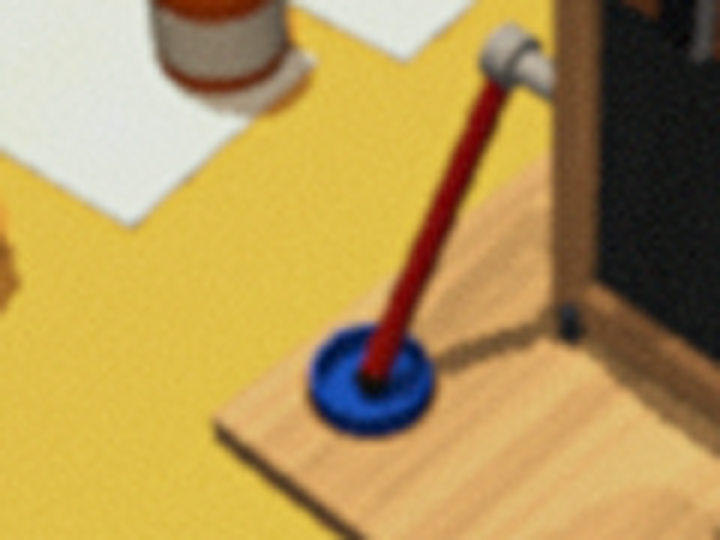

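```bash
python3 nudge.py '[[0,0,0,0,0.1],[0,0,0,0,0.1],[0,0,0,0,0.1]]'; python3 -c "
from station import bot
print(bot.hand_in())"
```

```text
t: 18.95
eef_pos: [0.4593, -0.069, 0.2375]
tool_rot: [0.001, 0.999, -0.05, -0.0]
contact_force: [-2.5, -5.0, 3.9]
gripper_width: 0.204
grasp_force: 42.0
the job is handed in; nothing more can be done
None
```

I handed the job in at 18.95 s: the blue lid sits flat and rim up in the recess, the leg is fully out with its foot inside the lid, and the gripper still holds the board upright by its top rail, though I could not confirm by force that the foot bears on the lid's floor.

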